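# Clamp a casting mould square with twin knobs

## Robot

A 6-joint arm with a two-finger parallel gripper is mounted at the origin on a cart in front of the work surface, level with it; the furniture and walls round the work are solid. World frame = base frame: x ahead of the robot, y to its left, z up, the work surface at z = 0. Lengths are in m, angles in rad, forces in N, time in s.
With the tool pointing down it reaches from about 0.275 to 0.825 m from the base axis. Payload 4.9 kg.
Tool frame: the origin (TCP) lies midway between the tips of the shut fingers; the grasp point (between the pads) lies 19 mm behind it (bot.grip_depth is the distance from the TCP to the grasp point, in m); z points along the fingers, y is the line along which they close (so a half turn about z gives the same grasp; the last joint's range is limited). The gripper opens to 85 mm and grips with 20 to 120 N. Pads are 22 mm wide; open, the fingers measure 114 mm over their backs; the gripper's body (76 mm by 85 mm) begins 54 mm behind the grasp point. The pads swing forward as they close: fully open they stand 13 mm farther back than shut.
Start: joints at [0.969, 0.326, -0.193, 1.052, 0, 1.437], TCP at [0.248, 0.491, 0.231] pointing down, gripper open.
Joint ranges: [-2.65, 2.65], [-0.97, 1.79], [-1.3, 1.35], [-1.93, 2.1], [-1.47, 1.37], [-3.14, 3.14]. Speed limits (rad/s): [2.57, 2.57, 3.14, 3.14, 3.14, 3.14].

## Interface

Orientations are given as a unit quaternion [w, x, y, z].
In Python, from cell import bot gives the robot as it stands. Calls block until the motion is done:
- bot.move_pose(position, orientation): joint-space move of the TCP to a pose.
- bot.move_linear(position, speed=0.15, rotation=None, until_force=None): straight line of the TCP; rotation=None keeps the orientation; speed is the mean speed in m/s. With until_force (N) it stops when the force on the tool has changed by that much, and returns True; else False.
- bot.goto_joints(angles): joint-space move.
- bot.set_gripper(opening, grasp_force=None): opening from 0.0 (shut) to 1.0 (fully open); grasp_force is the grip in N (None keeps the last); returns when the fingers have stopped.
- bot.wait(seconds).
- bot.solve_ik(position, orientation): joint angles nearest the present ones, or None.
- bot.camera(name): name is "side" or "top" or "wrist"; returns the picture (400x640x3 uint8, red, green, blue); there is no depth.
- bot.calibration(name): a dict with "mtx" (3x3 intrinsics, pixels), "extrinsics" (4x4, takes a point from world to camera coordinates); the wrist camera has in their place "hand_eye" (4x4, takes a point from camera to tool coordinates, whose origin is the TCP and whose axes are the flange's). Camera axes: x right, y down, z forward; pixel columns grow to the right and rows downward; lengths in m; the calibration is good to about 2 mm. The wrist camera is an equidistant fisheye: a pixel r from the principal point sees the ray r / f radians off the axis. A picture is of the moment at which its call begins: read the wrist's pose just before it. calibration takes no time and is no camera call.
A pose or a line that the arm cannot do raises bot.PlanningError and nothing moves.
- bot.close_job(): hands the job in; it is judged then, once.
Trained networks look in the newest picture that a camera, given by its name, has taken for a name from the list of things; names that differ only in an ending like _2 or _b are one class to them, and where a whole thing is asked for, a point or a joint stands for the part that bears it (a point fixed in the world has none). Each returns a list of dicts, best first, with "confidence" (0 to 1); they miss things now and then, are a little off and sometimes report something else, mostly with a low value. They report only what shows in the picture. A call takes as long as a camera call. They do not tell look-alikes from the thing itself.
- bot.search_frame(camera, thing): "bbox" ([left, top, width, height] in pixels, round what is visible of it).
Readings, each from a call of its own:
- bot.read_clock(): time.
- bot.read_joint_positions(): joint angles.
- bot.read_joint_vel(): joint speeds.
- bot.read_joint_efforts(): joint torques, N m.
- bot.read_position(): TCP position.
- bot.read_tool_rot(): TCP orientation.
- bot.read_ft_force(): force on the tool from outside, world axes, zero at the start.
- bot.read_moment(): the same for the moment, N m.
- bot.read_gripper_width(): opening from 0.0 (shut) to 1.0 (fully open).
- bot.read_finger_force(): force on a finger pad.
Only numpy, scipy, OpenCV 4.12 (cv2) and the standard library are available. Lean on these libraries where they do the work, as an engineer would, in place of code of your own. Each camera call takes 0.05 s, during which the arm holds its last target. There are 200 camera calls.

## Task

Close the two-part plaster mould in the clamp on the bench: turn the two black knobs clockwise, a little on one and then a little on the other, so that the pressure plate always stays square to the bed, until both rubber buffers press plate and mould firmly against the back stop (about 25 N each, never as much as 50 N). Leave the plate square and let go; do not knock the tub of wax over or move it.

Things in the scene. Friction and masses are not known exactly. Their poses are not given: they have to be found in the camera images.
- press_centre (a point): Mould clamp: grey bed plate 245 x 250 x 16 mm, fixed to the bench. Point on the bed's top face (16 mm above the bench), midway between the knobs in y, 55 mm beyond them in x when they read 0. x points away from the robot, along the closing travel; y left; z up. Front to back on the bed: two green gearboxes with knobs, pressure plate, two mould halves, steel back stop.
- grip_left (a point): Left black bar knob, vertical axis, 85 mm left of the bed's middle. It rides on its gearbox, so it moves 6 mm along the bed's +x per rad turned. The bar is 46 mm long, 13 mm thick, 34 mm high, on a 34 mm disc. Point on the axis, 75 mm above the bed, 12 mm below the bar's top, 22 mm above the disc: the height to grip. Its x axis runs along the bar (grip across its y).
- grip_right (a point): Right black bar knob, the same as the left one, 85 mm right of the middle; knobs 170 mm apart.
- knob_left (a joint): Angle of the left knob (rad), growing clockwise seen from above; starts at 0 to 0.3; 0 = bar along the bed's x axis. Each rad drives the left gearbox with knob and buffer 6 mm along the bed's +x. Running friction about 0.28 N m, so it stays where it is left; the buffer's force adds 6 mm times force (25 N: 0.15 N m). Friction holds about 45 N.
- knob_right (a joint): Angle of the right knob, the same for the right gearbox. Both turned alike keep the plate square; 1 rad of difference skews it by about 0.035 rad (2 degrees).
- plate_mid (a point): Middle of the top of the pressure plate, a loose aluminium bar 20 x 200 x 50 mm standing on the bed across the front of the mould, 0.5 kg, pushed by the two buffers. Its y axis runs along the plate, parallel to press_centre's y when square. More than 2.5 degrees of skew (about 1.25 rad between the knobs) would chip the mould's dowels.
- buffer_left (a point): Centre of the rubber face of the left buffer, when not pressed in: on a spring plunger of the left gearbox, 25 mm above the bed, 0 mm in x from press_centre at knob 0; it then stands 1 to 4 mm short of the plate. Spring 14 N per mm, 5 mm travel (25 N is 1.8 mm, about 0.3 rad of the knob past first bearing). The point moves with the gearbox.
- buffer_right (a point): The same for the right buffer. The plate pushes two loose plaster mould halves (each 35 x 190 x 50 mm, about 0.42 kg, one behind the other), which slide until they stand shut against the back stop. The stop is bolted square, anywhere in a 7 mm range, and not measured: all bears first at 1.5 to 2.7 rad on both knobs, which has to be felt.
- tub_mid (a point): Tub of wax with a blue lid, 66 mm across, 62 mm high, standing right of and beyond the clamp, near the heap of white castings; point at its centre. Leave it alone.
Things that resemble listed ones, but are neither listed nor needed, are in the scene too. There is more than one size of the part that bears plate_mid; the job needs the larger.

How it is judged:
By the outcome, as a careful person would: the job done as asked, in the order asked, and still so for the second after the job is handed in, with the robot touching nothing.
It also fails if it takes over 72 s, if anything falls off the work surface, if the arm or the gripper's body presses on something with over 40 N, if the wrist force passes 120 N, or if a joint passes its speed limit or range.

## Working session

There is one attempt and no reset: what is moved stays moved. The work goes in short steps, each a Python script; the robot and the scene stay as the last script left them, time stands still between calls to the robot, and variables do not carry over. Pictures are saved under pics/ and viewed, at most 10 in all, crops included, and the job is handed in when it is done.

```bash
ls; mkdir -p pics; python3 - <<'E'
from cell import bot
import cv2,numpy as np
print(bot.read_clock())
ims=[]
for c in("top","side"):
    im=bot.camera(c); ims.append(im); cv2.imwrite(f'pics/{c}0.png',im[:,:,::-1])
    for t in("knob_left","plate_mid","tub_mid","buffer_left"):
        print(c,t,[(np.round(d['bbox']).tolist(),round(d['confidence'],2)) for d in bot.search_frame(c,t)])
    k=bot.calibration(c);print(k['mtx'].tolist(),np.round(k['extrinsics'],4).tolist())
k=bot.calibration('wrist');print({a:np.round(b,4).tolist() if a!='model' else b for a,b in k.items()})
print(bot.read_tool_rot(),bot.read_clock())
E
```

```text
pics
0.0
top knob_left [([264.0, 233.0, 21.0, 26.0], 0.58)]
top plate_mid [([175.0, 202.0, 62.0, 40.0], 0.64), ([270.0, 213.0, 88.0, 14.0], 0.61)]
top tub_mid [([399.0, 145.0, 32.0, 29.0], 0.88)]
top buffer_left [([342.0, 246.0, 14.0, 16.0], 0.57)]
[[405.5017246750513, 0.0, 319.5024835030388], [0.0, 405.5017246750513, 202.5907899381784], [0.0, 0.0, 1.0]] [[-0.0115, -0.9999, 0.0077, 0.0333], [-0.9971, 0.0109, -0.0757, 0.5632], [0.0756, -0.0086, -0.9971, 0.9465], [0.0, 0.0, 0.0, 1.0]]
side knob_left [([248.0, 182.0, 25.0, 20.0], 0.77)]
side plate_mid [([243.0, 174.0, 48.0, 25.0], 0.97), ([285.0, 195.0, 38.0, 63.0], 0.62)]
side tub_mid [([405.0, 242.0, 28.0, 46.0], 0.82), ([271.0, 218.0, 23.0, 26.0], 0.73)]
side buffer_left [([253.0, 189.0, 37.0, 34.0], 0.78)]
[[384.5908920539969, 0.0, 316.6786515410972], [0.0, 384.5908920539969, 199.5410944006505], [0.0, 0.0, 1.0]] [[0.903, -0.4294, -0.0131, -0.4831], [-0.2105, -0.4157, -0.8848, 0.2123], [0.3744, 0.8018, -0.4658, 0.6541], [0.0, 0.0, 0.0, 1.0]]
{'mtx': [[309.7069, 0.0, 321.9647], [0.0, 309.7069, 199.1162], [0.0, 0.0, 1.0]], 'hand_eye': [[-0.0001, -0.9453, -0.3262, 0.0831], [1.0, -0.0, -0.0001, 0.0004], [0.0001, -0.3262, 0.9453, -0.1425], [0.0, 0.0, 0.0, 1.0]]}
[-2.26066853e-05  2.31792702e-01  9.72765203e-01 -4.89793096e-05] 0.5
```

View pics/top0.png

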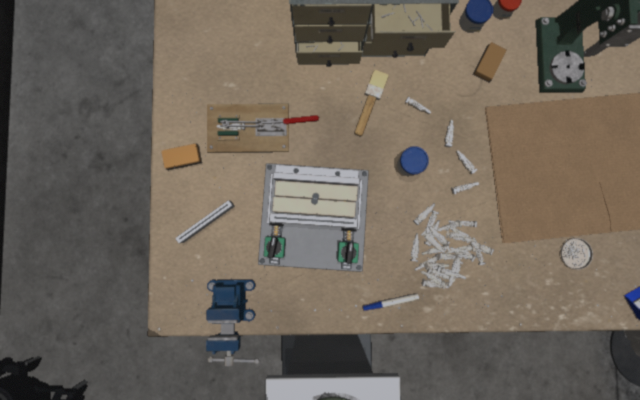

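View pics/side0.png

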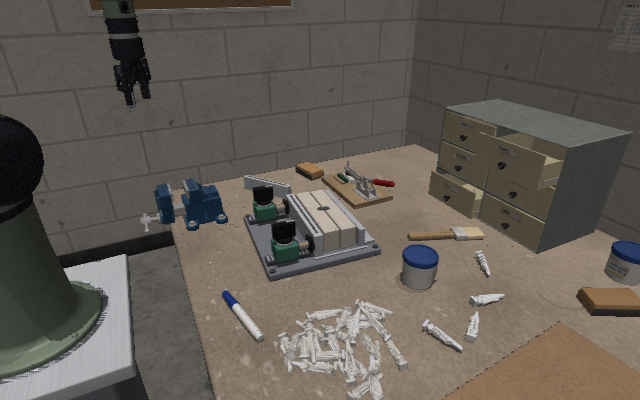

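Top: the clamp is at (315,217), with black knobs at about (275,243) and (348,250). The plate on the bed is the bar at about (314,224). Look-alikes:
- loose profile at (204,222)
- toggle jig with a green base at (228,125)
- blue vise at (230,300)
- second blue-lidded tub at (479,12)

The wanted tub is at (413,160), beside the castings. Next I'll work out rough positions and take a wrist close-up.

```bash
cat >h.py <<'E'
from cell import bot
import cv2,numpy as np
from scipy.spatial.transform import Rotation as R
def quat(a):   # tool down, tool x-axis along world yaw a
    x=np.array([np.cos(a),np.sin(a),0]);z=np.array([0,0,-1.]);y=np.cross(z,x)
    q=R.from_matrix(np.c_[x,y,z]).as_quat();return [q[3],q[0],q[1],q[2]]
def plane(o,d,z): return o+d*(z-o[2])/d[2]
def top(u,v,z,c='top'):
    k=bot.calibration(c);E=k['extrinsics'];Rm=E[:3,:3]
    d=Rm.T@np.linalg.solve(k['mtx'],[u,v,1.]);return plane(-Rm.T@E[:3,3],d,z)
def wrist(u,v,z,p,q):
    k=bot.calibration('wrist');m=k['mtx'];H=k['hand_eye']
    a=np.array([(u-m[0,2])/m[0,0],(v-m[1,2])/m[1,1]]);r=np.hypot(*a)
    d=np.r_[a/max(r,1e-9)*np.sin(r),np.cos(r)]
    Rt=R.from_quat([q[1],q[2],q[3],q[0]]).as_matrix()
    return plane(p+Rt@H[:3,3],Rt@H[:3,:3]@d,z)
E
python3 - <<'E'
from h import *
L=top(275,244,.1);Rr=top(348,249,.1);print(L,Rr,top(413,160,.06))
for u,v in((266,164),(368,168),(363,271),(259,264)):print(top(u,v,.016))
m=(L+Rr)/2; q0=bot.read_tool_rot();print(R.from_quat(np.roll(q0,-1)).as_matrix().round(2))
d=L-Rr;yaw=np.arctan2(-d[0],d[1]);print('yaw',yaw)
P=[m[0]-.03,m[1],.27]
for a in (yaw,yaw+np.pi): print(bot.solve_ik(P,quat(a)))
for a in (yaw,yaw+np.pi):
  for K in(L,Rr):
    for dd in(0,-.4,-.8,-1.2): j=bot.solve_ik([K[0],K[1],.075],quat(a+dd));print(a,dd,None if j is None else np.round(j,2))
im=cv2.imread('pics/top0.png')[150:285,245:385];cv2.imwrite('pics/crop.png',cv2.resize(im,None,fx=4,fy=4,interpolation=2))
E
```

```text
[0.46842503 0.12538071 0.1       ] [ 0.45574444 -0.03314826  0.1       ] [ 0.65706393 -0.19012356  0.06      ]
[0.65882601 0.15501203 0.016     ]
[ 0.64654083 -0.0912869   0.016     ]
[ 0.4001813  -0.07434022  0.016     ]
[0.41962441 0.17195654 0.016     ]
[[-0.89  0.45 -0.  ]
 [ 0.45  0.89 -0.  ]
 [ 0.   -0.   -1.  ]]
yaw -0.07981914918118636
[-0.06386839  0.08438746 -0.39928373  1.08712514  0.         -3.1256419 ]
[-0.06386839  0.08438746 -0.39928373  1.08712514  0.          0.01595075]
-0.07981914918118636 0 [ 0.11  0.38 -0.57  0.62  0.   -2.95]
-0.07981914918118636 -0.4 [ 0.11  0.38 -0.57  0.62  0.   -2.55]
-0.07981914918118636 -0.8 [ 0.11  0.38 -0.57  0.62  0.   -2.15]
-0.07981914918118636 -1.2 [ 0.11  0.38 -0.57  0.62  0.   -1.75]
-0.07981914918118636 0 [-0.23  0.34 -0.64  0.59  0.    2.99]
-0.07981914918118636 -0.4 [-0.23  0.34 -0.64  0.59  0.   -2.9 ]
-0.07981914918118636 -0.8 [-0.23  0.34 -0.64  0.59  0.   -2.5 ]
-0.07981914918118636 -1.2 [-0.23  0.34 -0.64  0.59  0.   -2.1 ]
3.061773504408607 0 [ 0.11  0.38 -0.57  0.62  0.    0.19]
3.061773504408607 -0.4 [ 0.11  0.38 -0.57  0.62  0.    0.59]
3.061773504408607 -0.8 [ 0.11  0.38 -0.57  0.62  0.    0.99]
3.061773504408607 -1.2 [ 0.11  0.38 -0.57  0.62  0.    1.39]
3.061773504408607 0 [-0.23  0.34 -0.64  0.59  0.   -0.15]
3.061773504408607 -0.4 [-0.23  0.34 -0.64  0.59  0.    0.25]
3.061773504408607 -0.8 [-0.23  0.34 -0.64  0.59  0.    0.65]
3.061773504408607 -1.2 [-0.23  0.34 -0.64  0.59  0.    1.05]
```

View pics/crop.png

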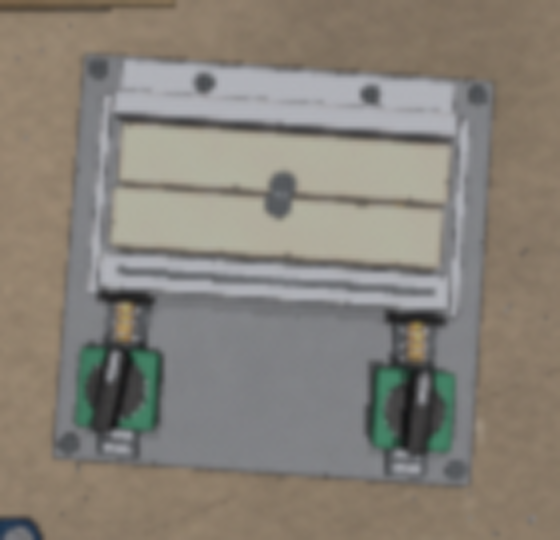

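The crop confirms two black bar knobs on green gearboxes, at crop pixels (115,388) and (415,408), facing the larger plate on the bed. Moving there for one wrist look.

```bash
python3 - <<'E'
from h import *
bot.move_pose([.45,.046,.20],quat(np.pi-.07))
p=bot.read_position();q=bot.read_tool_rot();im=bot.camera('wrist');np.savez('w.npz',p=p,q=q)
cv2.imwrite('pics/w1.png',cv2.resize(im[:,:,::-1],None,fx=1.25,fy=1.25));print(p,q,bot.read_clock(),bot.read_ft_force(),bot.read_moment())
for t in("knob_left","plate_mid"):print([(np.round(d['bbox']).tolist(),round(d['confidence'],2)) for d in bot.search_frame('wrist',t)])
E
```

```text
[0.4500993  0.04653592 0.20011471] [1.23609719e-04 3.46142396e-02 9.99400732e-01 1.22587534e-04] 2.3333 [-0.313642   -0.01675248 -0.65774125] [-3.10969676e-06 -1.27599513e-02 -2.95548344e-03]
[([396.0, 172.0, 38.0, 56.0], 0.69)]
[([227.0, 226.0, 190.0, 38.0], 0.84), ([466.0, 178.0, 99.0, 84.0], 0.66)]
```

View pics/w1.png

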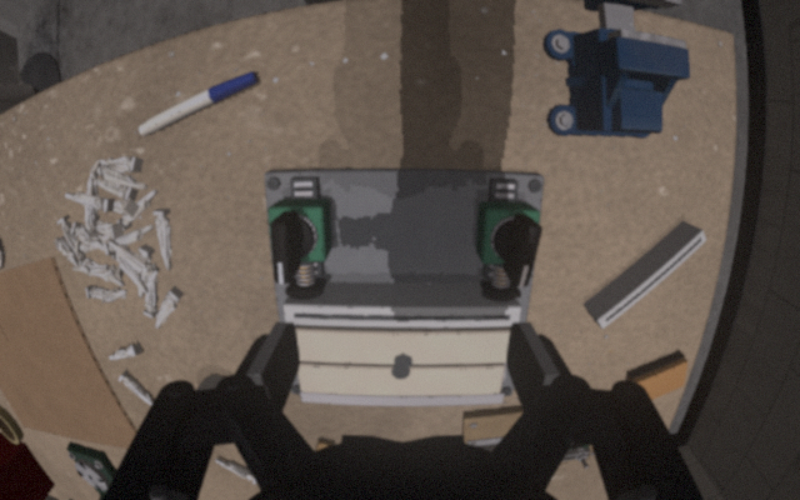

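The wrist view (1.25x) shows the left knob at (518,250) and the right at (290,245), with the bed upright between them and the loose profile off at (645,275). I'll brighten and zoom in on the knobs.

```bash
python3 - <<'E'
import cv2,numpy as np
im=cv2.imread('pics/w1.png');im=cv2.resize(im,(640,400))
f=lambda a:cv2.resize(np.clip(255*(a/255.)**.45,0,255).astype('uint8'),None,fx=6,fy=6,interpolation=2)
cv2.imwrite('pics/w2.png',np.hstack([f(im[145:245,205:270]),f(im[145:245,375:440])]))
E
```

```text
(no output)
```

View pics/w2.png

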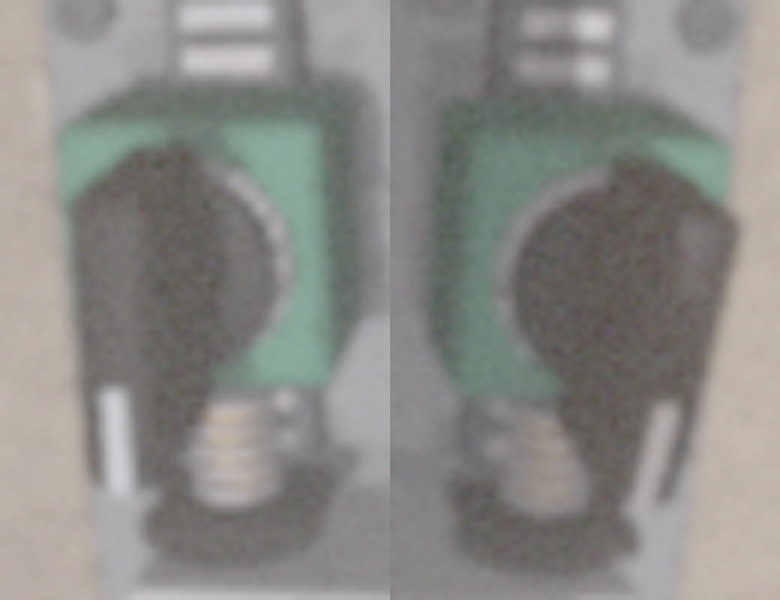

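```bash
python3 - <<'E'
from h import *
w=np.load('w.npz');W=lambda u,v,z:wrist(u,v,z,w['p'],w['q'])
yaw=lambda a,b:np.arctan2(*(b-a)[[1,0]])
Rk=W(223.7,202.5,.103);Lk=W(423.8,205,.103);print(Lk,Rk,np.linalg.norm(Lk-Rk),yaw(Rk,Lk)-np.pi/2)
print('stripe R',yaw(W(205+112/6,145+385/6,.103),W(205+118/6,145+495/6,.103)),'L',yaw(W(375+275/6,145+400/6,.103),W(375+252/6,145+500/6,.103)))
a,b=W(268/1.25,172/1.25,.016),W(543/1.25,170/1.25,.016);print('front',a,b,yaw(a,b)-np.pi/2)
a,b=W(285/1.25,306/1.25,.066),W(527/1.25,306/1.25,.066);print('plate',a,b,yaw(a,b)-np.pi/2)
a,b=W(302/1.25,397/1.25,.066),W(502/1.25,399/1.25,.066);print('stop',a,b,yaw(a,b)-np.pi/2)
print(top(274,242,.103),top(349,246,.103))
E
```

```text
[0.46107054 0.13304627 0.103     ] [ 0.44697072 -0.03701231  0.103     ] 0.17064209190436128 -0.08272232145342695
stripe R -0.13485165592983048 L -0.17621314010017955
front [ 0.40012337 -0.06853276  0.016     ] [0.4148484  0.17322825 0.016     ] -0.06083221080990131
plate [ 0.50571804 -0.05502321  0.066     ] [0.51988492 0.14571413 0.066     ] -0.07045737264975593
stop [ 0.60431867 -0.05982653  0.066     ] [0.62004657 0.1298369  0.066     ] -0.08273604051698613
[0.47283693 0.12722612 0.103     ] [ 0.46230152 -0.03519481  0.103     ]
```

```bash
cat >>h.py <<'E'
B=-.075; X=np.array([np.cos(B),np.sin(B),0])
K={'L':np.array([.4611,.1330,.074])-.006*.10*X,'R':np.array([.4470,-.0370,.074])-.006*.06*X} # at knob 0
def pos(s,t,dz=0): return K[s]+.006*t*X+[0,0,dz]
def Q(t,flip=False): return quat((0 if flip else np.pi)+B-t)
def stroke(s,t0,t1,step=.15,rate=.9,mmax=.6,flip=False):
    bot.move_pose(pos(s,t0,.055),Q(t0,flip))
    bot.move_linear(pos(s,t0),speed=.12)
    bot.set_gripper(0.,60); bot.wait(.1)
    out=[('grip',round(bot.read_gripper_width(),3),np.round(bot.read_ft_force(),1).tolist(),round(bot.read_moment()[2],3))]
    n=max(1,int(np.ceil((t1-t0)/step-1e-6)));t=t0
    for t in np.linspace(t0,t1,n+1)[1:]:
        bot.move_linear(pos(s,t),speed=.006*rate,rotation=Q(t,flip));m=bot.read_moment()[2]
        out.append((round(t,3),round(m,3)))
        if abs(m)>mmax: out.append('STOP');break
    out.append(np.round(bot.read_ft_force(),1).tolist())
    bot.set_gripper(.5); bot.move_linear(pos(s,t,.055),speed=.15)
    print(s,out,'clock',round(bot.read_clock(),1));return t
E
python3 - <<'E'
from h import *
bot.set_gripper(.5)
stroke('L',.10,.6)
E
```

```text
L [('grip', 0.144, [-2.3, -4.2, 6.9], np.float64(-0.175)), (np.float64(0.225), np.float64(-0.32)), (np.float64(0.35), np.float64(-0.292)), (np.float64(0.475), np.float64(-0.298)), (np.float64(0.6), np.float64(-0.193)), [-1.6, -6.3, 7.8]] clock 6.6
```

```bash
python3 - <<'E'
from h import *
stroke('R',.06,1.0,step=.25)
stroke('L',.6,1.4,step=.2)
im=bot.camera('top');cv2.imwrite('pics/t2.png',cv2.resize(im[150:285,245:385,::-1],None,fx=4,fy=4,interpolation=2))
E
```

```text
R [('grip', 0.143, [-1.9, -1.3, 6.6], np.float64(0.286)), (np.float64(0.295), np.float64(-0.291)), (np.float64(0.53), np.float64(-0.335)), (np.float64(0.765), np.float64(-0.261)), (np.float64(1.0), np.float64(-0.266)), [-3.8, -3.6, 7.1]] clock 11.1
L [('grip', 0.141, [-3.4, -5.6, 6.5], np.float64(-0.25)), (np.float64(0.8), np.float64(-0.333)), (np.float64(1.0), np.float64(-0.288)), (np.float64(1.2), np.float64(-0.222)), (np.float64(1.4), np.float64(-0.277)), [-4.2, -5.7, 9.0]] clock 15.3
```

View pics/t2.png

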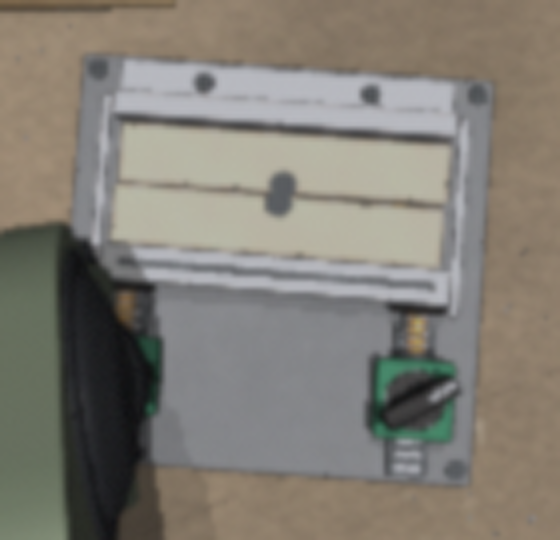

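The right knob has turned about 1 rad (crop (415,398)) and the plate looks square. From here I'll feel with averaged moments.

```bash
sed -i "s/m=bot.read_moment()\[2\]$/m=float(np.mean([(bot.wait(.01),bot.read_moment()[2])[1] for _ in range(6)]))/; s/round(t,3),round/round(float(t),2),round/" h.py; python3 - <<'E'
from h import *
stroke('R',1.0,1.6,step=.1,mmax=.47)
stroke('L',1.4,1.8,step=.08,mmax=.47)
E
```

```text
R [('grip', 0.138, [-3.4, -1.5, 7.0], np.float64(0.035)), (1.1, -0.29), (1.2, -0.269), (1.3, -0.298), (1.4, -0.27), (1.5, -0.267), (1.6, -0.254), [-3.4, -1.3, 6.9]] clock 20.0
L [('grip', 0.142, [-5.2, -0.4, 7.4], np.float64(-0.26)), (1.48, -0.284), (1.56, -0.266), (1.64, -0.29), (1.72, -0.256), (1.8, -0.277), [-3.9, -2.3, 7.4]] clock 24.2
```

```bash
python3 - <<'E'
from h import *
r=stroke('R',1.6,2.1,step=.08,mmax=.35)
l=stroke('L',1.8,min(2.2,r+.15),step=.08,mmax=.35)
E
```

```text
R [('grip', 0.141, [-3.4, 1.2, 7.3], np.float64(-0.192)), (1.67, -0.253), (1.74, -0.226), (1.81, -0.226), (1.89, -0.203), (1.96, -0.212), (2.03, -0.241), (2.1, -0.221), [-1.7, 1.2, 6.0]] clock 29.0
L [('grip', 0.141, [-2.5, 0.6, 6.3], np.float64(-0.278)), (1.88, -0.27), (1.96, -0.26), (2.04, -0.243), (2.12, -0.271), (2.2, -0.25), [-2.3, -0.1, 6.8]] clock 33.2
```

```bash
sed -i "s/^    bot.set_gripper(0.,60)/    print('free',np.round(bot.read_moment()[2],3),np.round(bot.read_ft_force(),1)); bot.set_gripper(0.,60)/" h.py; python3 - <<'E'
from h import *
r=stroke('R',2.1,2.5,step=.07,mmax=.33)
l=stroke('L',2.2,min(2.6,r+.1),step=.07,mmax=.33)
E
```

```text
free 0.019 [-0.  -0.7  0.3]
R [('grip', 0.139, [-0.7, 1.9, 4.9], np.float64(-0.242)), (2.17, -0.225), (2.23, -0.208), (2.3, -0.173), (2.37, -0.201), (2.43, -0.164), (2.5, -0.129), [-1.4, 1.6, 5.2]] clock 37.8
free 0.011 [-0.3  0.2  0.3]
L [('grip', 0.137, [-1.6, 0.8, 6.2], np.float64(-0.229)), (2.27, -0.198), (2.33, -0.171), (2.4, -0.14), (2.47, -0.152), (2.53, -0.105), (2.6, -0.08), [-0.9, -0.3, 5.1]] clock 42.3
```

The moment's magnitude falls steadily past about 2.2 rad, at roughly the spring's slope of 0.5 N m/rad. That fits the buffers bearing, with the reading taken after a slight reverse settle. To check it, I'll back the left knob off a little and look at the hysteresis, since it is about 0.1 rad ahead anyway.

```bash
python3 - <<'E'
from h import *
stroke('L',2.6,2.52,mmax=2)
im=bot.camera('wrist');f=cv2.resize(im[:,:,::-1],None,fx=1.25,fy=1.25);f=np.clip(255*(f/255.)**.6,0,255).astype('uint8');cv2.imwrite('pics/w3.png',f)
E
```

```text
free -0.023 [0.1 0.3 0.3]
L [('grip', 0.141, [-0.6, -1.4, 6.6], np.float64(-0.1)), (2.52, 0.369), [-0.8, -1.7, 6.4]] clock 44.8
```

View pics/w3.png

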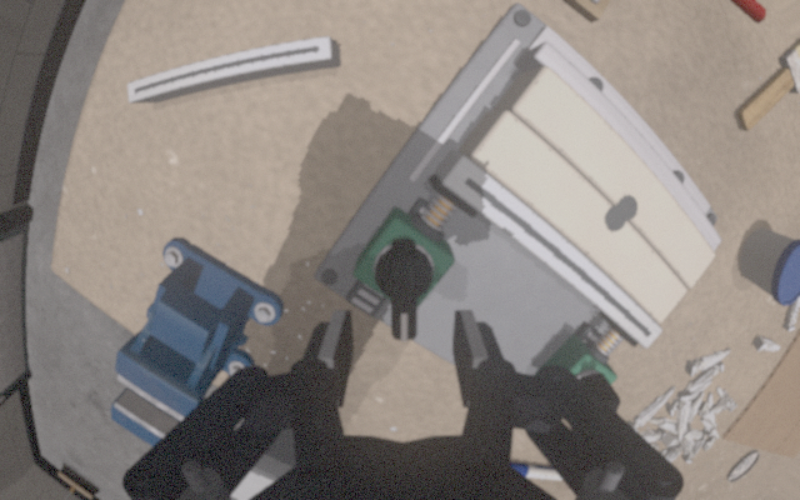

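The back-off confirms it: −0.09 after a clockwise step and +0.37 after a backward one. The midpoint, about 0.14 N m, means roughly 23 N at 2.56 rad. The picture shows the mould halves shut against the stop (upper right, around (620,140)) and the plate parallel to them. I'll finish both knobs with a small clockwise nudge to the same angle, then retreat.

```bash
python3 - <<'E'
from h import *
stroke('R',2.5,2.55,mmax=2)
stroke('L',2.52,2.56,mmax=2)
bot.move_pose([.38,.2,.3],quat(np.pi+B-2.5))
im=bot.camera('top');cv2.imwrite('pics/t3.png',cv2.resize(im[130:285,245:445,::-1],None,fx=3.8,fy=3.8,interpolation=2));print(bot.read_clock())
E
```

```text
free 0.045 [0.9 0.4 0.2]
R [('grip', 0.14, [-1.3, 1.9, 5.9], np.float64(-0.077)), (2.55, -0.011), [-1.4, 1.2, 5.7]] clock 47.9
free -0.004 [-0.  -0.4 -0.3]
L [('grip', 0.136, [-1.9, -1.6, 5.4], np.float64(0.199)), (2.56, 0.088), [-1.6, -1.3, 6.1]] clock 50.9
51.8083
```

View pics/t3.png

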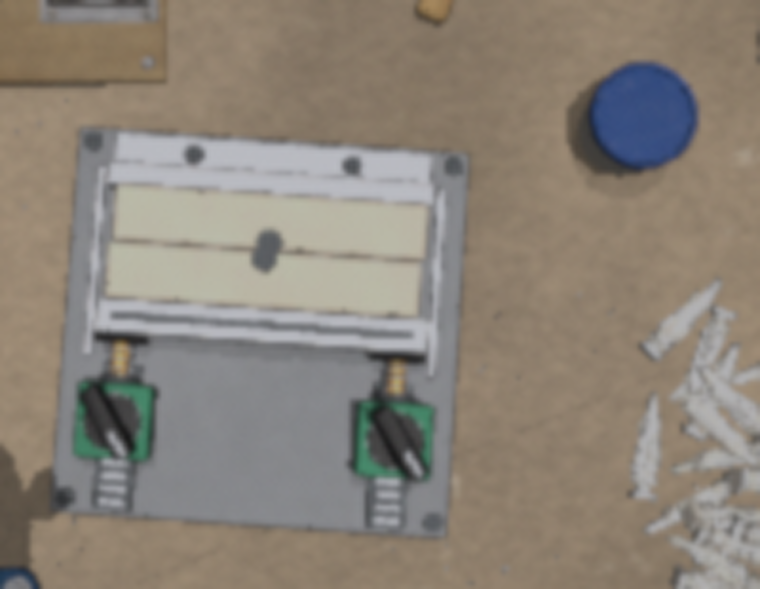

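The mould is shut against the stop. The plate is parallel to it, both knobs are at the same angle, and the tub still stands at its place (crop (643,115)). Handing in.

```bash
python3 -c "
from h import *
print(bot.close_job())"
```

```text
the job is handed in; nothing more can be done
None
```

The mould is closed and handed in at about 52 s: both knobs ended near 2.55 rad, pressing with an estimated 23–30 N each (inferred from knob moment, not measured directly), with the plate looking square, the gripper clear and the tub still in place.

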